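Stand the toppled tea tin back up and push it home

ROBOT

A 7-joint arm with a two-finger parallel gripper is mounted at the origin on a cart in front of the work surface, level with it; the furniture and walls round the work are solid. World frame = base frame: x ahead of the robot, y to its left, z up, the work surface at z = 0. Lengths are in m, angles in rad, forces in N, time in s.
With the tool pointing down it reaches from about 0.35 to 0.9 m from the base axis. Payload 8.1 kg.
Tool frame: the origin (TCP) lies at the centre of the arm's flange, where the gripper is bolted on; the fingertips stand ahead of it and the grasp point (between the pads) lies 155 mm ahead of it (bot.finger_overhang is the z of the fingertips in the tool frame, in m); z points along the fingers, y is the direction in which the jaws open and shut (so a half turn about z gives the same grasp; the last joint's range is limited). The gripper opens to 85 mm and grips with 20 to 120 N. Pads are 22 mm wide; open, the fingers measure 114 mm over their backs; the gripper's body (76 mm by 85 mm) begins 54 mm behind the grasp point. The pads swing forward as they close: fully open they stand 13 mm farther back than shut.
Start: joints at [1.166, 0.434, 0.025, 1.573, -0.012, 1.134, -0.075], TCP at [0.186, -0.597, 0.405] pointing down, gripper open.
Joint ranges: [-2.62, 2.62], [-0.44, 2.09], [-1.27, 1.32], [0.08, 2.57], [-1.32, 4.46], [0.12, 2], [-2.74, 2.74]. Speed limits (rad/s): [2.22, 2.22, 3.01, 3.01, 3.14, 3.14, 3.14].

INTERFACE

Orientations are given as [roll, pitch, yaw] about the fixed x, y, z axes, in that order (R = Rz(yaw) Ry(pitch) Rx(roll)).
In Python, from rig import bot gives the robot as it stands. The module is installed in compiled form; this text tells all that it offers.
- The arm moves only by the shell command python3 -m handwheel 'ROWS' [FORCE]. ROWS is JSON, a list of rows, each an object of numbers: "fingers": the opening in per cent of the stroke, from 0 (shut) to 100 (fully open); "dx", "dy", "dz": the shift along the world's x, y, z in cm; "ax", "ay", "az": the turn, a rotation vector about the world's x, y, z in degrees. A call has 1 to 5 rows; each row shifts and turns the commanded pose from where the row before left it; what a row does not reach is not made up. A row lasts 1/10 s, in which the tool goes at most 50 mm and 8.59 degrees, less where a joint would pass 70% of its speed; a pose out of reach is approached as far as the arm can. A call is refused whole if a number of a shift passes 5 or a number of a turn 8.59, either way. A call with a gripper value outside its range is refused whole. The fingers move at their own pace and stop on an object; FORCE is the grip in N (left out, the last holds). Time passes only in rows, so rows that do not move let the fingers close. It gives the time, the measured TCP pose, the force and the opening at its end, in the units of the state.
- bot.get_obs(): the state, without advancing time (a new reading comes with each control period).
- bot.capture(name): name is "side" or "top" or "wrist"; returns (picture, depth): 384x512x3 uint8, red, green, blue; 384x512 float32, m along the optical axis (not along the pixel's ray), 0 where there is no reading.
- bot.camera_params(name): a dict with "K" (3x3 intrinsics, pixels), "rvec" (rotation vector, rad) and "tvec" (3), from world to camera coordinates, as OpenCV has them. Camera axes: x right, y down, z forward; pixel columns grow to the right and rows downward; lengths in m; the calibration is good to about 2 mm. A picture is of the moment at which its call begins: read the wrist's pose just before it. camera_params takes no time and is no camera call; for the wrist camera it gives the pose at the moment of the call.
- bot.sign_off(): hands the job in, once; it reports no verdict.
The state is a dict: "time_s": time; "qpos": joint angles; "qd": joint speeds; "tau": joint torques, N m; "position": TCP position; "tcp_rot": TCP orientation; "wrist_force": force on the tool from outside, world axes, zero at the start; "ft_torque": the same for the moment, N m; "gripper_width": opening from 0.0 (shut) to 1.0 (fully open).
Only numpy, scipy, OpenCV 4.12 (cv2) and the standard library are available. Lean on these libraries where they do the work, as an engineer would, in place of code of your own. Each camera call takes 0.05 s, during which the arm holds its last target.

TASK

The green tea tin has toppled sideways and leans on the packed foil tray. Push it gently back upright so that it stands on its base, then push it, standing, away from you across the table until it is against the front of the lid carton at the back. Only push it, never grip it or pick it up; do not shift the tray or the other things.

Things in the scene. Friction and masses are not known exactly. Their poses are not given: they have to be found in the camera images.
- tin: Green tin, lid fixed, box 71 (own x) x 88 (own y) x 111 mm (own z), 0.15 to 0.25 kg. Origin: centre of its underside; own z points to the lid. It starts leaning 46 degrees from upright towards its own +x: the base edge at own x = +35.5 mm is on the table, its +x side rests on the tray's rim. Once under about 30 degrees it drops onto its base. Standing, it slides if pushed lower than 40 mm, may tip if higher.
- tin_lid (a point): Centre of the tin's lid top, 111 mm along own z from the origin of the tin; axes as the tin's. At the start the lid end sticks out over the tray and the lid's lowest edge (own x = +35.5 mm) is about 77 mm above the table, 25 mm higher than the tray.
- tray: Packed foil tray with a white card lid, 157 (own x) x 197 (own y) x 52 mm high, solid, about 0.45 kg, loose on the table. Origin: centre of its underside. Its own -x long side faces the tin; the tin's resting lower edge is about 50 mm from that side.
- carton_front (a point): Middle of the lower front edge of the lid carton: a closed plain brown cardboard box, 260 deep x 350 wide x 168 mm high, standing fast at the back of the table. Its upright front face (own y to 175 mm either side) faces the robot; own x points from the face into the carton, away from the robot.
- sauce_bottle: Yellow squeeze bottle, 62 mm across, 206 mm high, upright, loose. Origin: centre of its underside. Leave it alone.
- rice_bowl: Beige cup, 93 mm across, 64 mm high, loose. Origin: centre of its underside. Leave it alone.
- dip_cup: Small white cup, 76 mm across, 47 mm high, loose. Origin: centre of its underside. Leave it alone.

How it is judged:
By the outcome, as a careful person would: the job done as asked, in the order asked, and still so for the second after the job is handed in, with the robot touching nothing.
It also fails if it takes over 58 s, if anything falls off the work surface, if the arm or the gripper's body presses on something with over 40 N, if the wrist force passes 120 N, or if a joint passes its speed limit or range.

## Working session

There is one attempt and no reset: what is moved stays moved. The work goes in short steps, Python scripts to look and compute and a shell command to move; the robot and the scene stay as the last step left them, time stands still between calls to the robot, and variables do not carry over. Pictures are saved under pics/ and viewed, and the job is handed in when it is done.

```bash
mkdir -p pics; python3 - <<'E'
from rig import bot
import cv2,numpy as np
o=bot.get_obs(); print({k:np.round(v,3) for k,v in o.items()}, bot.finger_overhang)
for n in ("side","top"):
    p,d=bot.capture(n); cv2.imwrite(f"pics/{n}0.png",p[:,:,::-1]); np.savez(f"{n}0.npz",p=p,d=d,**bot.camera_params(n))
E
```

```text
{'time_s': np.float64(0.0), 'qpos': array([ 1.166,  0.435,  0.025,  1.574, -0.012,  1.134, -0.075]), 'qd': array([-0.   ,  0.001,  0.003, -0.001, -0.001,  0.001, -0.002]), 'tau': array([ 0.0000e+00, -6.7047e+01,  1.0250e+00, -3.1621e+01,  1.5000e-02,
        1.3000e-02, -0.0000e+00]), 'position': array([ 0.186, -0.597,  0.404]), 'tcp_rot': array([-3.14 ,  0.   ,  0.302]), 'wrist_force': array([ 0.175, -0.019,  0.396]), 'ft_torque': array([-0.024, -0.026,  0.008]), 'gripper_width': np.float64(1.005)} 0.1734
```

View pics/side0.png

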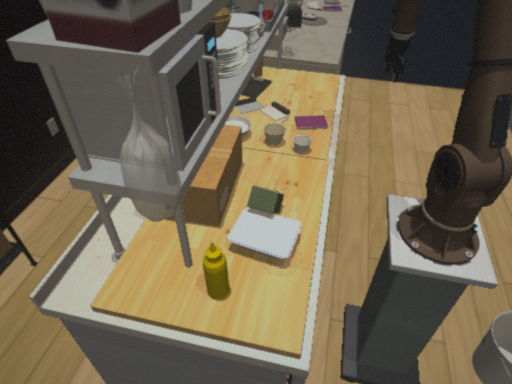

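View pics/top0.png

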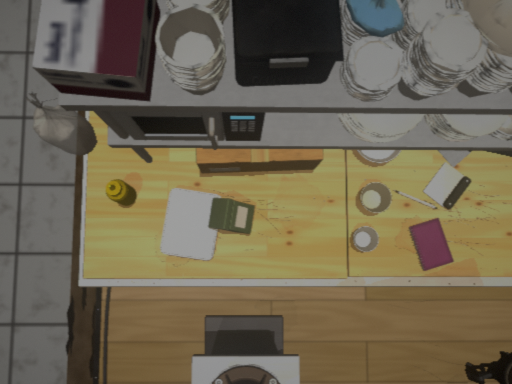

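The side view shows the tin (265,200) leaning on the tray (265,233), with the carton at (215,175) under the shelf. In the top view the tin is at (232,215), the tray at (190,223), and the carton front runs along row ~172. Next I'll measure from depth.

```bash
cat > h.py <<'E'
import numpy as np,cv2
def cloud(p,d,K,rvec,tvec):
    R=cv2.Rodrigues(np.array(rvec,float))[0]; t=np.array(tvec,float).ravel()
    v,u=np.mgrid[:d.shape[0],:d.shape[1]]
    c=np.stack([(u-K[0][2])/K[0][0]*d,(v-K[1][2])/K[1][1]*d,d],-1)
    w=(c-t)@R
    w[d==0]=np.nan
    return w
def load(n):
    z=np.load(n+'.npz'); return z['p'],z['d'],cloud(z['p'],z['d'],z['K'],z['rvec'],z['tvec'])
def cap(bot,n,name):
    pr=bot.camera_params(n); p,d=bot.capture(n); np.savez(name+'.npz',p=p,d=d,**pr); cv2.imwrite(f'pics/{name}.png',cv2.resize(p[:,:,::-1],None,fx=1.5,fy=1.5)); return p,d,cloud(p,d,pr['K'],pr['rvec'],pr['tvec'])
E
python3 - <<'E'
from h import *
for n in('top0','side0'):
    p,d,w=load(n)
    z=np.load(n+'.npz'); R=cv2.Rodrigues(z['rvec'])[0]; print(n,'cam',-R.T@z['tvec'].ravel())
    print('K',z['K'][0,0])
p,d,w=load('top0')
for u,v in [(232,215),(190,223),(190,192),(118,188),(373,198),(365,238),(260,172),(260,158),(260,200),(210,200),(250,205),(240,220),(215,205),(260,140),(300,120)]:
    print((u,v),p[v,u],np.round(w[v,u],3))
hsv=cv2.cvtColor(p,cv2.COLOR_RGB2HSV)
for n in('top0','side0'):
    p,d,w=load(n); hsv=cv2.cvtColor(p,cv2.COLOR_RGB2HSV)
    m=(hsv[...,0]>35)&(hsv[...,0]<90)&(hsv[...,1]>60)&(w[...,2]>0.003)&(w[...,2]<.2)
    m&=(w[...,0]>.3)&(w[...,0]<.9)&(abs(w[...,1])<.5)
    P=w[m]; print(n,len(P),np.nanmin(P,0),np.nanmax(P,0))
    # tray: white & z 0.04-0.065
    m=(hsv[...,1]<40)&(hsv[...,2]>140)&(abs(w[...,2]-.052)<.012)&(w[...,0]>.3)&(w[...,0]<.75)&(abs(w[...,1])<.5)
    P=w[m]; print('tray',len(P),P.min(0),P.max(0),np.median(P[:,2]),cv2.minAreaRect(P[:,:2].astype(np.float32)), cv2.boxPoints(cv2.minAreaRect(P[:,:2].astype(np.float32))))
E
```

```text
top0 cam [0.45020651 0.0166272  1.51371298]
K 497.682469009078
side0 cam [0.39527024 0.88911053 0.89602329]
K 364.4252517201542
(232, 215) [84 88 61] [0.558 0.041 0.109]
(190, 223) [156 157 156] [0.538 0.165 0.055]
(190, 192) [156 155 155] [0.629 0.167 0.053]
(118, 188) [154 129  24] [0.624 0.347 0.176]
(373, 198) [155 154 139] [ 0.619 -0.388  0.007]
(365, 238) [155 154 151] [ 0.497 -0.361  0.009]
(260, 172) [114  92  56] [ 0.699 -0.042 -0.003]
(260, 158) [156 124  75] [ 0.71  -0.035  0.17 ]
(260, 200) [140 121  71] [ 0.612 -0.042  0.003]
(210, 200) [155 155 154] [0.606 0.107 0.057]
(250, 205) [81 79 50] [ 0.59  -0.01   0.068]
(240, 220) [156 145 124] [0.545 0.019 0.085]
(215, 205) [71 73 52] [0.587 0.09  0.091]
(260, 140) [94 92 88] [ 0.72  -0.029  0.345]
(300, 120) [124 123 120] [ 0.776 -0.128  0.324]
top0 26 [0.52348913 0.04395146 0.08536443] [0.5906508  0.09837982 0.1313827 ]
tray 3161 [ 0.43320647 -0.42161262  0.04055956] [0.74969097 0.24979362 0.06311094] 0.05250209619967671 ((0.5803359150886536, -0.08961671590805054), (0.22336314618587494, 0.7058023810386658), 9.666921615600586) [[ 0.41098094  0.23951988]
 [ 0.5294994  -0.4562605 ]
 [ 0.7496909  -0.41875333]
 [ 0.6311724   0.27702707]]
side0 569 [0.50984325 0.02459307 0.03361658] [0.60414609 0.1102129  0.12727704]
tray 2362 [ 0.42947051 -0.45947749  0.04035222] [0.74966351 0.25022984 0.05625749] 0.050820237928385595 ((0.577861487865448, -0.10762551426887512), (0.27059900760650635, 0.7348737120628357), 5.810324668884277) [[ 0.40605938  0.24422652]
 [ 0.4804548  -0.48687178]
 [ 0.7496636  -0.45947754]
 [ 0.6752682   0.27162075]]
```

```bash
python3 - <<'E'
import cv2
a=cv2.imread('pics/top0.png')[140:290,70:330]; cv2.imwrite('pics/topz.png',cv2.resize(a,None,fx=3,fy=3,interpolation=cv2.INTER_CUBIC))
a=cv2.imread('pics/side0.png')[120:310,170:350]; cv2.imwrite('pics/sidez.png',cv2.resize(a,None,fx=3,fy=3,interpolation=cv2.INTER_CUBIC))
E
```

```text
(no output)
```

View pics/topz.png

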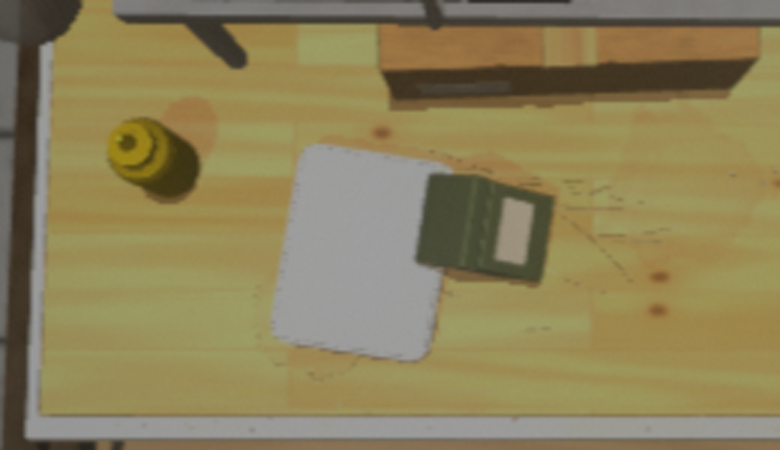

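View pics/sidez.png

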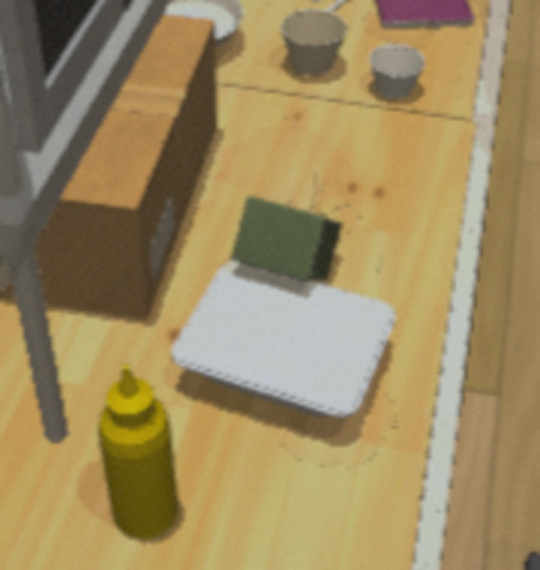

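```bash
python3 - <<'E'
from h import *
p,d,w=load('top0')
hsv=cv2.cvtColor(p,cv2.COLOR_RGB2HSV)
m=(hsv[...,1]<40)&(hsv[...,2]>120)&(abs(w[...,2]-.052)<.015)&(w[...,0]>.3)&(w[...,0]<.68)&(w[...,1]>.0)&(w[...,1]<.3)
P=w[m]; r=cv2.minAreaRect(P[:,:2].astype(np.float32)); print('tray',r,cv2.boxPoints(r))
p,d,w2=load('side0'); hsv=cv2.cvtColor(p,cv2.COLOR_RGB2HSV)
m=(hsv[...,1]<40)&(hsv[...,2]>120)&(abs(w2[...,2]-.052)<.015)&(w2[...,0]>.3)&(w2[...,0]<.68)&(w2[...,1]>.0)&(w2[...,1]<.3)
P=w2[m]; r=cv2.minAreaRect(P[:,:2].astype(np.float32)); print('tray',r,cv2.boxPoints(r))
# tin: everything above plane in region, base-side face seen from top
reg=w[190:242,205:262].reshape(-1,3); 
Q=reg[(reg[:,2]>.015)&(reg[:,1]>-.06)&(reg[:,1]<.11)]
# top visible faces: base face (facing -y, up) 44deg & -x side face. fit planes by RANSAC
rng=np.random.default_rng(0)
S=Q[Q[:,2]>.065]
S=Q
for k in range(2):
    best=None
    for i in range(800):
        a=S[rng.choice(len(S),3,False)]; n=np.cross(a[1]-a[0],a[2]-a[0]); L=np.linalg.norm(n)
        if L<1e-6: continue
        n/=L; 
        if abs(n[2])>.95: continue
        dd=abs((S-a[0])@n)<.003
        if best is None or dd.sum()>best.sum(): best=dd
    I=S[best]; c=I.mean(0); n=np.linalg.svd(I-c)[2][2]; n*=np.sign(n[2]); print(len(S),len(I),c,n,np.degrees(np.arctan2(n[1],n[0])),'tilt',np.degrees(np.arccos(n[2])),I.min(0),I.max(0))
    S=S[~best]
# carton front
m=(w[...,2]>.15)&(w[...,2]<.185)&(w[...,0]<.76)&(w[...,0]>.65)&(abs(w[...,1])<.3)
P=w[m]; print('carton',P.min(0),P.max(0)); 
for y in np.arange(-.2,.2,.04):
    s=P[abs(P[:,1]-y)<.02]; print(round(y,2), len(s), s[:,0].min() if len(s) else None)
p,d,w=load('side0')
m=(w[...,2]>.03)&(w[...,2]<.15)&(w[...,0]<.76)&(w[...,0]>.64)&(abs(w[...,1])<.25)
P=w[m]; print('side carton',len(P),P.min(0),P.max(0)); 
E
```

```text
tray ((0.5368335843086243, 0.1628647744655609), (0.15690645575523376, 0.19649207592010498), 81.58563995361328) [[0.428165   0.09963247]
 [0.6225419  0.07087961]
 [0.6455022  0.22609708]
 [0.45112526 0.25484994]]
tray ((0.5339308381080627, 0.16196709871292114), (0.15969295799732208, 0.19792625308036804), 82.0860366821289) [[0.42491648 0.09650691]
 [0.62095773 0.06925525]
 [0.6429452  0.22742729]
 [0.44690394 0.25467896]]
1512 670 [0.55555011 0.02131463 0.09229937] [-0.10280499 -0.69729397  0.70937455] -98.3869381367547 tilt 44.81594997821734 [ 0.50922999 -0.02240398  0.04838307] [0.60426622 0.0657105  0.13227257]
842 373 [0.56574916 0.08074949 0.10339149] [0.09086764 0.72616493 0.68148923] 82.86744642102788 tilt 47.039873372471625 [0.51972571 0.05528939 0.07595076] [0.60858398 0.107918   0.13058607]
carton [ 0.69371538 -0.20980896  0.15028923] [0.73930929 0.29891776 0.18411774]
-0.2 130 0.7072087706762693
-0.16 175 0.705719404348031
-0.12 184 0.7039714816739878
-0.08 196 0.7015385860247796
-0.04 197 0.6987817480602849
0.0 211 0.6984731118853499
0.04 207 0.6974130699747658
0.08 223 0.695517088001205
0.12 223 0.6937153757247582
0.16 2 0.7346708096567888
side carton 1332 [ 0.69011038 -0.20960938  0.03006733] [0.75999192 0.14479962 0.14998708]
```

```bash
python3 - <<'E'
from h import *
p,d,w=load('top0')
for lo,hi in((.2,.3),(.3,.4),(.4,.5),(.5,.7),(.7,1.1)):
    m=(w[...,2]>lo)&(w[...,2]<hi)&(abs(w[...,1])<.5)&(w[...,0]>.3); P=w[m]; print(lo,len(P),np.percentile(P[:,0],[0,2]) if len(P) else'')
P=w[(w[...,2]>.155)&(w[...,2]<.18)&(w[...,0]<.76)&(w[...,0]>.68)&(abs(w[...,1]+.04)<.16)]
e=[]
for y in np.arange(-.19,.11,.01):
    s=P[abs(P[:,1]-y)<.005]
    if len(s): e.append((y,s[:,0].min()))
print('edge x = a*y+b',np.polyfit(*np.array(e).T,1), 'y extents',P[:,1].min(),P[:,1].max())
p,d,w=load('side0')
q=[]
P=w[(w[...,2]>.03)&(w[...,2]<.14)&(w[...,0]<.74)&(w[...,0]>.66)&(w[...,1]<.12)&(w[...,1]>-.2)]
c=P.mean(0);n=np.linalg.svd(P-c)[2][2];n*=np.sign(n[0]);print('side face',c,n,len(P),np.std((P-c)@n))
E
python3 -m handwheel '[{"fingers":0,"dx":2,"dy":4,"dz":1,"az":-5},{"fingers":0,"dx":2,"dy":4,"az":-5},{"fingers":0,"dx":2,"dy":4,"az":-5},{"fingers":0,"dx":2,"dy":4,"az":-5},{"fingers":0,"dx":2,"dy":4,"az":-5}]' 30
```

```text
0.2 404 [0.62320957 0.71041261]
0.3 7361 [0.67187629 0.71097782]
0.4 4706 [0.67148996 0.67638379]
0.5 17498 [0.68240253 0.70179951]
0.7 38020 [0.70934489 0.71836275]
edge x = a*y+b [-0.04241289  0.69951397] y extents -0.19992343808372626 0.11863246771375956
side face [ 0.69707549 -0.02323495  0.0870417 ] [ 0.99918482  0.04026237 -0.00293762] 624 0.0005767854718766043schema error: expected keys fingers, dx, dy, dz, ax, ay, az
```

```bash
python3 -m handwheel '[{"fingers":0,"dx":2,"dy":4,"dz":1,"ax":0,"ay":0,"az":-5},{"fingers":0,"dx":2,"dy":4,"dz":0,"ax":0,"ay":0,"az":-5},{"fingers":0,"dx":2,"dy":4,"dz":0,"ax":0,"ay":0,"az":-5},{"fingers":0,"dx":2,"dy":4,"dz":0,"ax":0,"ay":0,"az":-5},{"fingers":0,"dx":2,"dy":4,"dz":0,"ax":0,"ay":0,"az":-5}]' 30; python3 -c "
from rig import bot;print(bot.finger_overhang)"
```

```text
time_s: 0.6
position: [0.2862, -0.3949, 0.4145]
tcp_rot: [-3.141, 0.0, -0.138]
wrist_force: [2.0, -0.3, -0.4]
gripper_width: 0.145
0.1734
```

```bash
python3 -m handwheel '[{"fingers":0,"dx":2,"dy":4,"dz":0,"ax":0,"ay":0,"az":0},{"fingers":0,"dx":2,"dy":4,"dz":0,"ax":0,"ay":0,"az":0},{"fingers":0,"dx":2,"dy":4,"dz":0,"ax":0,"ay":0,"az":0},{"fingers":0,"dx":2,"dy":4,"dz":0,"ax":0,"ay":0,"az":0},{"fingers":0,"dx":2,"dy":4,"dz":0,"ax":0,"ay":0,"az":0}]'
python3 -m handwheel '[{"fingers":0,"dx":2,"dy":4,"dz":0,"ax":0,"ay":0,"az":0},{"fingers":0,"dx":2,"dy":4,"dz":0,"ax":0,"ay":0,"az":0},{"fingers":0,"dx":2,"dy":4,"dz":0,"ax":0,"ay":0,"az":0},{"fingers":0,"dx":2,"dy":4,"dz":0,"ax":0,"ay":0,"az":0},{"fingers":0,"dx":2,"dy":4,"dz":0,"ax":0,"ay":0,"az":0}]'
```

```text
time_s: 1.1
position: [0.386, -0.195, 0.4147]
tcp_rot: [3.141, -0.0, -0.135]
wrist_force: [1.1, -0.9, 0.4]
gripper_width: -0.001
time_s: 1.6
position: [0.4861, 0.0049, 0.4146]
tcp_rot: [3.141, 0.0, -0.135]
wrist_force: [1.0, -0.4, 0.4]
gripper_width: -0.0
```

```bash
python3 -m handwheel '[{"fingers":0,"dx":2.2,"dy":4,"dz":0,"ax":0,"ay":0,"az":0},{"fingers":0,"dx":2.2,"dy":4,"dz":0,"ax":0,"ay":0,"az":0},{"fingers":0,"dx":2.2,"dy":4,"dz":0,"ax":0,"ay":0,"az":0},{"fingers":0,"dx":2.2,"dy":3.5,"dz":0,"ax":0,"ay":0,"az":0},{"fingers":0,"dx":0,"dy":0,"dz":-4,"ax":0,"ay":0,"az":0}]'
python3 -m handwheel '[{"fingers":0,"dx":0,"dy":0,"dz":-4,"ax":0,"ay":0,"az":0},{"fingers":0,"dx":0,"dy":0,"dz":-4,"ax":0,"ay":0,"az":0},{"fingers":0,"dx":0,"dy":0,"dz":-2,"ax":0,"ay":0,"az":0},{"fingers":0,"dx":0,"dy":0,"dz":0,"ax":0,"ay":0,"az":0}]'
python3 - <<'E'
from rig import bot
from h import *
cap(bot,'side','side1');cap(bot,'wrist','wrist1')
E
```

```text
time_s: 2.1
position: [0.5765, 0.1651, 0.3784]
tcp_rot: [-3.133, -0.008, -0.129]
wrist_force: [0.6, 0.2, 0.2]
gripper_width: -0.002
time_s: 2.5
position: [0.5725, 0.1576, 0.2712]
tcp_rot: [3.139, 0.006, -0.134]
wrist_force: [0.5, -0.4, 0.4]
gripper_width: 0.001
```

View pics/side1.png

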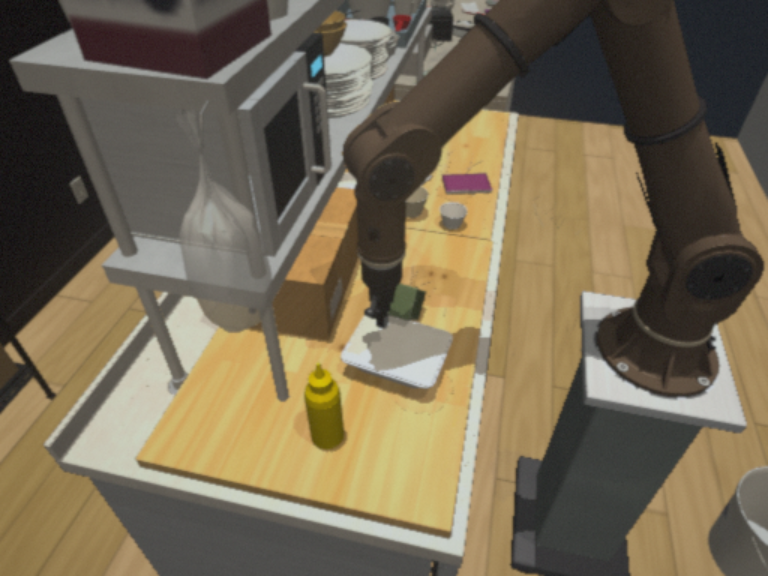

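View pics/wrist1.png

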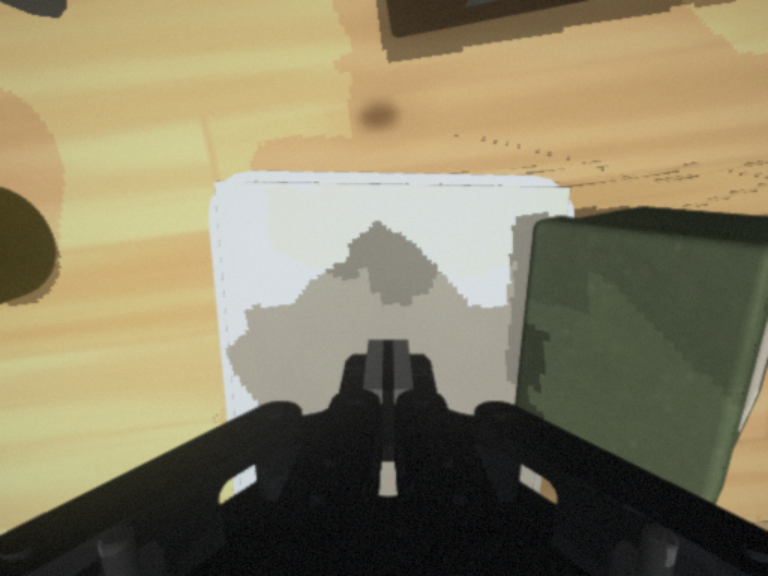

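The side view shows the shut fingers (380,310) over the tray beside the tin (408,302). The wrist view shows the lid's lower edge at column ~525, right of the fingers at (388,350). I'll check the gripper's width and the arm's forward bulk before pushing.

```bash
python3 - <<'E'
from rig import bot
from h import *
p,d,w=load('wrist1')
for u,v in[(500,410),(520,450),(440,400),(420,360),(405,345),(375,345),(525,330),(530,400)]:
    print((u,v),np.round(w[int(v/1.5),int(u/1.5)],3))
p,d,w=cap(bot,'top','top1')
o=bot.get_obs();print(o['position'])
for lo,hi in((.15,.2),(.2,.25),(.25,.3),(.3,.35),(.35,.4),(.4,.5),(.5,.6),(.6,.8)):
    m=(w[...,2]>lo)&(w[...,2]<hi)&(abs(w[...,1]-.14)<.12)&(w[...,0]>.45)&(w[...,0]<.668)&(p.max(-1)<75); P=w[m]
    print(lo,len(P),P[:,0].max() if len(P) else '')
E
```

```text
(500, 410) [0.582 0.131 0.152]
(520, 450) [0.579 0.13  0.163]
(440, 400) [0.582 0.144 0.145]
(420, 360) [0.578 0.147 0.113]
(405, 345) [0.582 0.151 0.11 ]
(375, 345) [0.584 0.16  0.111]
(525, 330) [0.569 0.104 0.079]
(530, 400) [0.541 0.105 0.084]
[0.57422724 0.15851472 0.27590081]
0.15 8 0.5751120305561762
0.2 1 0.5742803481345774
0.25 0 
0.3 0 
0.35 0 
0.4 128 0.632157476434495
0.5 1816 0.6278796109833317
0.6 1405 0.5106062317459992
```

View pics/top1.png

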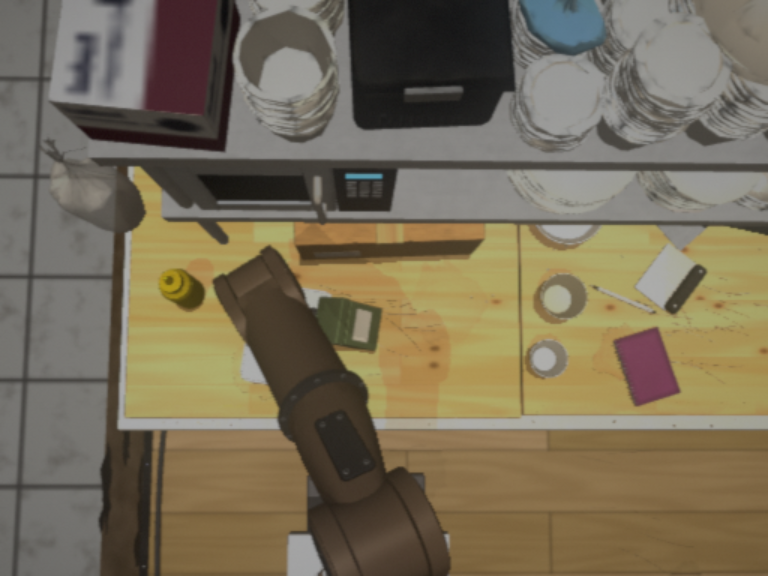

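```bash
python3 -m handwheel '[{"fingers":0,"dx":0,"dy":0,"dz":-2,"ax":0,"ay":0,"az":0},{"fingers":0,"dx":0,"dy":0,"dz":-1.5,"ax":0,"ay":0,"az":0},{"fingers":0,"dx":0,"dy":-1,"dz":0,"ax":0,"ay":0,"az":0},{"fingers":0,"dx":-0.1,"dy":-1,"dz":0,"ax":0,"ay":0,"az":0},{"fingers":0,"dx":-0.1,"dy":-0.5,"dz":0,"ax":0,"ay":0,"az":0}]'
python3 -m handwheel '[{"fingers":0,"dx":-0.1,"dy":-0.5,"dz":0,"ax":0,"ay":0,"az":0},{"fingers":0,"dx":-0.1,"dy":-0.5,"dz":0.1,"ax":0,"ay":0,"az":0},{"fingers":0,"dx":-0.1,"dy":-0.5,"dz":0.1,"ax":0,"ay":0,"az":0}]'
python3 - <<'E'
from rig import bot
from h import *
cap(bot,'wrist','wrist2'); print(bot.get_obs()['position'],bot.get_obs()['wrist_force'])
E
```

```text
time_s: 3.15
position: [0.5722, 0.1313, 0.2405]
tcp_rot: [3.141, -0.001, -0.136]
wrist_force: [0.2, 0.1, 0.5]
gripper_width: -0.001
time_s: 3.45
position: [0.5688, 0.1179, 0.2422]
tcp_rot: [-3.141, -0.001, -0.135]
wrist_force: [0.2, 2.1, 1.8]
gripper_width: 0.001
[0.56878794 0.11722128 0.24229968] [0.05705615 0.46034765 1.58350499]
```

View pics/wrist2.png

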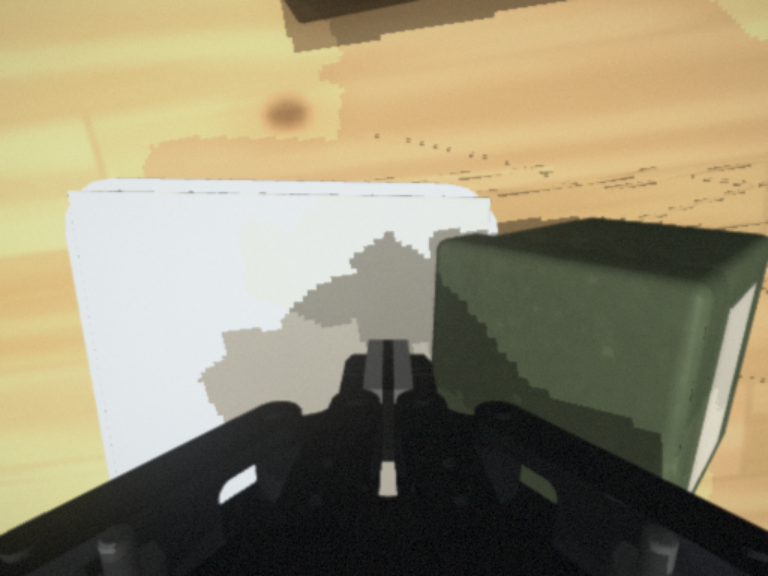

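The finger (col ~435) is now touching the lid's lower edge, at a force of about 2 N. I'll keep pushing slowly with a slight rise.

```bash
python3 -m handwheel '[{"fingers":0,"dx":-0.1,"dy":-0.5,"dz":0.2,"ax":0,"ay":0,"az":0},{"fingers":0,"dx":-0.1,"dy":-0.5,"dz":0.2,"ax":0,"ay":0,"az":0},{"fingers":0,"dx":0,"dy":0,"dz":0,"ax":0,"ay":0,"az":0}]'
python3 - <<'E'
from rig import bot
from h import *
cap(bot,'wrist','wrist3'); print(bot.get_obs()['position'],bot.get_obs()['wrist_force'])
E
```

```text
time_s: 3.8
position: [0.5669, 0.1078, 0.2463]
tcp_rot: [-3.141, -0.001, -0.135]
wrist_force: [0.7, 1.7, 1.8]
gripper_width: 0.001
[0.56687082 0.10808112 0.24607119] [0.166694   1.7379505  1.80557938]
```

View pics/wrist3.png

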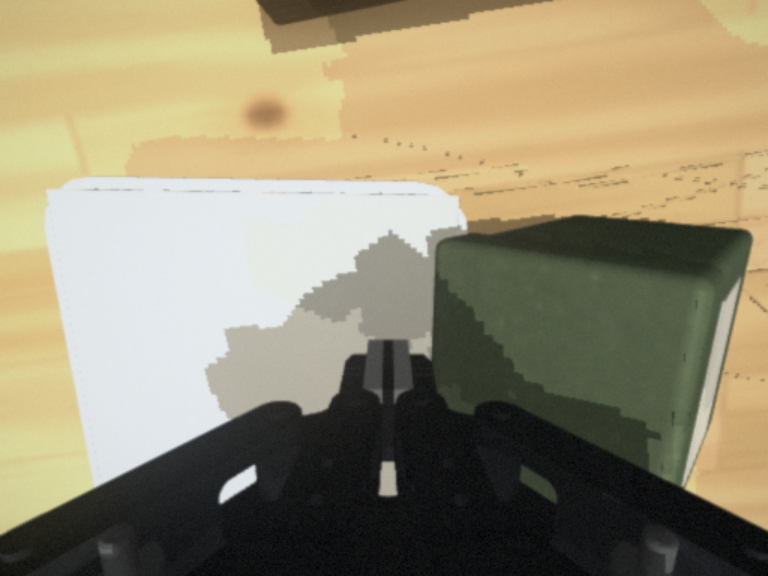

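```bash
cat >> h.py <<'E'
def lidfit(name,box,tol=.002):
    p,d,w=load(name); u0,u1,v0,v1=box
    S=w[v0:v1,u0:u1].reshape(-1,3); P=p[v0:v1,u0:u1].reshape(-1,3).astype(int)
    S=S[(P[:,1]>P[:,0])&(P[:,1]>P[:,2]+3)&(S[:,2]>.02)]
    rng=np.random.default_rng(0);best=np.zeros(len(S),bool)
    for i in range(500):
        a=S[rng.choice(len(S),3,False)]; n=np.cross(a[1]-a[0],a[2]-a[0]); L=np.linalg.norm(n)
        if L<1e-7: continue
        k=abs((S-a[0])@(n/L))<tol
        if k.sum()>best.sum(): best=k
    I=S[best];c=I.mean(0);n=np.linalg.svd(I-c)[2][2];n*=np.sign(n[2])
    print(name,len(S),len(I),'c',c.round(4),'n',n.round(3),'tilt',np.degrees(np.arccos(n[2])).round(1),'az',np.degrees(np.arctan2(n[1],n[0])).round(1),I.min(0).round(3),I.max(0).round(3)); return I
E
python3 - <<'E'
from h import *
lidfit('wrist1',(345,512,140,330));lidfit('wrist2',(290,512,140,320));lidfit('wrist3',(290,512,140,320))
E
python3 -m handwheel '[{"fingers":0,"dx":-0.1,"dy":-0.5,"dz":0.3,"ax":0,"ay":0,"az":0},{"fingers":0,"dx":-0.1,"dy":-0.5,"dz":0.3,"ax":0,"ay":0,"az":0},{"fingers":0,"dx":0,"dy":0,"dz":0,"ax":0,"ay":0,"az":0}]'
python3 - <<'E'
from rig import bot
from h import *
cap(bot,'wrist','wrist4'); lidfit('wrist4',(290,512,140,320))
E
```

```text
time_s: 4.15
position: [0.565, 0.0977, 0.2525]
tcp_rot: [-3.141, -0.001, -0.135]
wrist_force: [-0.6, 3.4, 4.8]
gripper_width: -0.0
wrist4 25293 20781 c [0.5806 0.0492 0.1141] n [0.091 0.596 0.798] tilt 37.1 az 81.3 [0.536 0.022 0.088] [0.607 0.083 0.132]bash:   796 Killed                     python3 - <<'E'
from h import *
lidfit('wrist1',(345,512,140,330));lidfit('wrist2',(290,512,140,320));lidfit('wrist3',(290,512,140,320))
E
```

```bash
sed -i 's/np.linalg.svd(I-c)\[2\]\[2\];n\*/np.linalg.eigh(np.cov(I.T))[1][:,0];n*/' h.py
python3 -m handwheel '[{"fingers":0,"dx":-0.1,"dy":-0.4,"dz":0.3,"ax":0,"ay":0,"az":0},{"fingers":0,"dx":-0.1,"dy":-0.4,"dz":0.3,"ax":0,"ay":0,"az":0},{"fingers":0,"dx":0,"dy":0,"dz":0,"ax":0,"ay":0,"az":0}]'
python3 - <<'E'
from rig import bot
from h import *
cap(bot,'wrist','wrist5'); lidfit('wrist5',(290,512,140,320))
E
```

```text
time_s: 4.5
position: [0.5625, 0.0887, 0.2578]
tcp_rot: [3.14, 0.001, -0.136]
wrist_force: [1.0, -0.2, -0.7]
gripper_width: 0.004
wrist5 28130 24381 c [0.5746 0.0287 0.1179] n [0.066 0.434 0.898] tilt 26.1 az 81.3 [ 0.529 -0.002  0.098] [0.605 0.067 0.131]
```

View pics/wrist5.png

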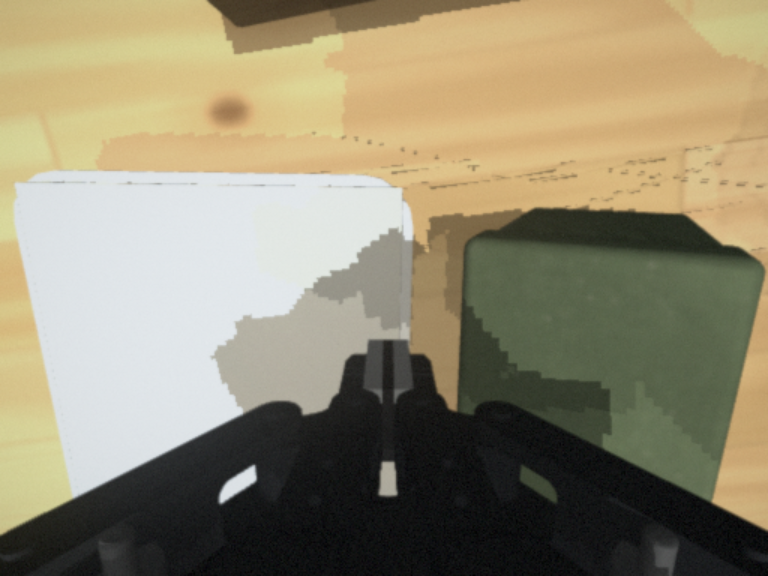

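It has passed its balance point (26°) and is dropping onto its base by itself, clear of the finger. I'll hold still and then look.

```bash
python3 -m handwheel '[{"fingers":0,"dx":0,"dy":0,"dz":0,"ax":0,"ay":0,"az":0},{"fingers":0,"dx":0,"dy":0.5,"dz":0,"ax":0,"ay":0,"az":0},{"fingers":0,"dx":0,"dy":2,"dz":0,"ax":0,"ay":0,"az":0},{"fingers":0,"dx":0,"dy":2,"dz":2,"ax":0,"ay":0,"az":0},{"fingers":0,"dx":0,"dy":0,"dz":4,"ax":0,"ay":0,"az":0}]'
python3 - <<'E'
from rig import bot
from h import *
cap(bot,'wrist','wrist6'); lidfit('wrist6',(310,512,140,320)); cap(bot,'top','top6'); cap(bot,'side','side6')
E
```

```text
time_s: 5.05
position: [0.5612, 0.1385, 0.3157]
tcp_rot: [3.141, 0.006, -0.13]
wrist_force: [1.0, -0.6, -0.5]
gripper_width: 0.0
wrist6 14064 7487 c [0.5501 0.0023 0.1114] n [0.001 0.026 1.   ] tilt 1.5 az 88.5 [ 0.508 -0.021  0.108] [0.593 0.025 0.113]
```

View pics/wrist6.png

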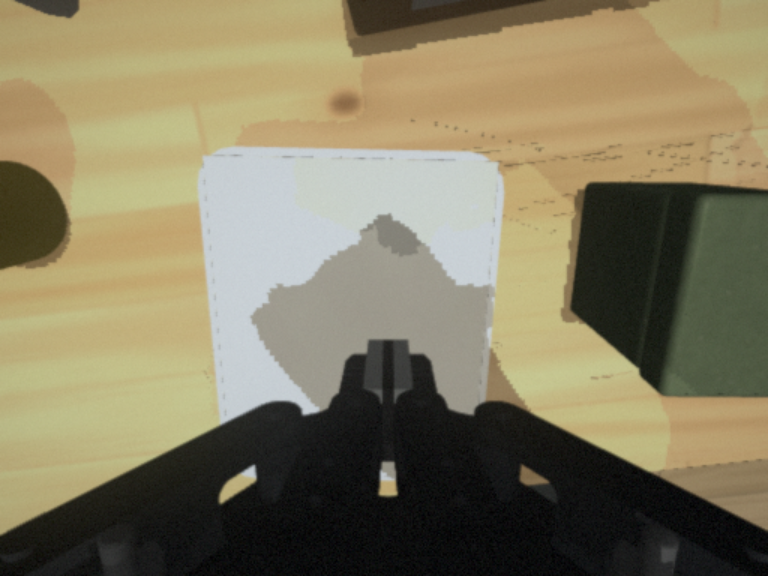

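View pics/top6.png

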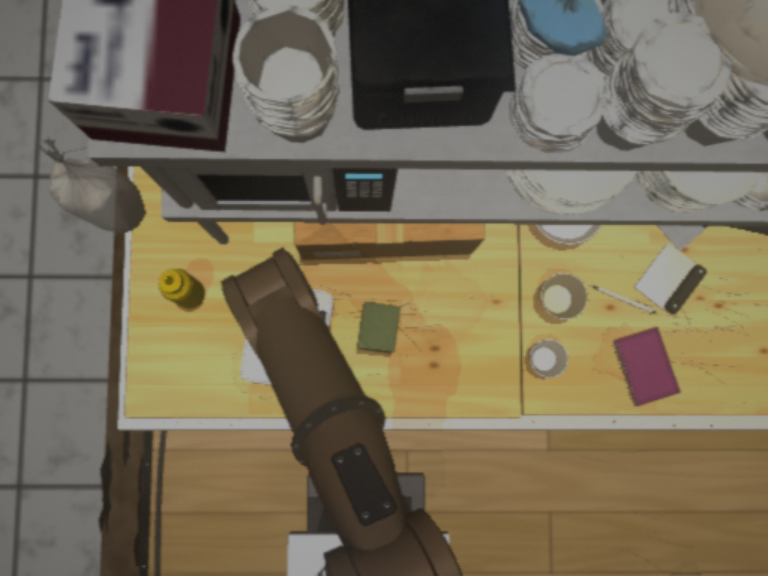

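The tin now stands: in the top view the lid is seen square-on at (379,327), and the tray hasn't moved noticeably. Next I'll measure the tin's pose.

```bash
cat >> h.py <<'E'
def lidrect(name):
    p,d,w=load(name); P=p.astype(int)
    m=(P[...,1]>P[...,0])&(P[...,1]>P[...,2]+3)&(abs(w[...,2]-.111)<.012)&(w[...,0]>.4)&(w[...,0]<.75)&(w[...,1]<.15)&(w[...,1]>-.15)
    m=cv2.morphologyEx(m.astype(np.uint8),cv2.MORPH_OPEN,np.ones((3,3)))>0
    Q=w[m]; r=cv2.minAreaRect(Q[:,:2].astype(np.float32)); b=cv2.boxPoints(r)
    print(name,m.sum(),'c',np.round(r[0],4),'size',np.round(r[1],3),'ang',round(r[2],1),b.round(3).tolist(),'z',np.median(Q[:,2]).round(4))
E
python3 - <<'E'
from h import *
lidrect('top6');lidrect('side6')
p,d,w=load('top6');hsv=cv2.cvtColor(p,cv2.COLOR_RGB2HSV)
for n in('wrist1','wrist6'):
    p,d,w=load(n);hsv=cv2.cvtColor(p,cv2.COLOR_RGB2HSV)
    m=(hsv[...,1]<45)&(hsv[...,2]>130)&(abs(w[...,2]-.052)<.008)&(w[...,0]<.68)&(w[...,1]>.05)&(w[...,1]<.28)
    m=cv2.morphologyEx(m.astype(np.uint8),cv2.MORPH_OPEN,np.ones((5,5)))>0
    P=w[m]; f=P[P[:,0]>.6]; print(n,'tray far corner area',P.max(0),[ (round(x,3), P[abs(P[:,0]-x)<.003][:,1].min().round(4)) for x in (.54,.56,.58,.6)],[ (round(y,3), P[abs(P[:,1]-y)<.003][:,0].max().round(4)) for y in (.12,.16,.2)])
E
```

```text
top6 651 c [ 0.5498 -0.0152] size [0.065 0.083] ang 82.3 [[0.5040000081062317, -0.041999999433755875], [0.5870000123977661, -0.05299999937415123], [0.5950000286102295, 0.010999999940395355], [0.5130000114440918, 0.02199999988079071]] z 0.1118
side6 272 c [ 0.5353 -0.0114] size [0.073 0.061] ang 88.0 [[0.503000020980835, -0.04699999839067459], [0.5649999976158142, -0.04899999871850014], [0.5669999718666077, 0.024000000208616257], [0.5059999823570251, 0.026000000536441803]] z 0.1096
wrist1 tray far corner area [0.64273147 0.24843164 0.05504287] [(0.54, np.float64(0.1031)), (0.56, np.float64(0.0985)), (0.58, np.float64(0.0952)), (0.6, np.float64(0.0923))] [(0.12, np.float64(0.63)), (0.16, np.float64(0.636)), (0.2, np.float64(0.6421))]
wrist6 tray far corner area [0.64273326 0.24844216 0.05515163] [(0.54, np.float64(0.0816)), (0.56, np.float64(0.0788)), (0.58, np.float64(0.076)), (0.6, np.float64(0.0731))] [(0.12, np.float64(0.6298)), (0.16, np.float64(0.6358)), (0.2, np.float64(0.6418))]
```

```bash
python3 -m handwheel '[{"fingers":40,"dx":-4,"dy":-2,"dz":2,"ax":0,"ay":0,"az":0},{"fingers":40,"dx":-4,"dy":-3,"dz":1,"ax":0,"ay":0,"az":0},{"fingers":40,"dx":-4,"dy":-4,"dz":0,"ax":0,"ay":0,"az":0},{"fingers":40,"dx":-4,"dy":-4,"dz":0,"ax":-1,"ay":-7.4,"az":0},{"fingers":40,"dx":0,"dy":0,"dz":0,"ax":-1,"ay":-7.4,"az":0}]'
python3 -m handwheel '[{"fingers":40,"dx":0,"dy":0,"dz":0,"ax":0,"ay":0,"az":0},{"fingers":40,"dx":0,"dy":0,"dz":0,"ax":0,"ay":0,"az":0}]'
```

```text
time_s: 5.7
position: [0.4082, 0.0104, 0.3457]
tcp_rot: [3.138, -0.26, -0.14]
wrist_force: [1.8, -0.5, -0.4]
gripper_width: 0.395
time_s: 5.9
position: [0.4128, 0.0155, 0.3474]
tcp_rot: [3.141, -0.257, -0.134]
wrist_force: [0.1, -0.3, 0.1]
gripper_width: 0.401
```

```bash
python3 -m handwheel '[{"fingers":40,"dx":-1,"dy":-1,"dz":-4,"ax":0,"ay":0,"az":0},{"fingers":40,"dx":0,"dy":0,"dz":-4,"ax":0,"ay":0,"az":0},{"fingers":40,"dx":0,"dy":0,"dz":-4,"ax":0,"ay":0,"az":0},{"fingers":40,"dx":0,"dy":0,"dz":-2.5,"ax":0,"ay":0,"az":0},{"fingers":40,"dx":0,"dy":0,"dz":0,"ax":0,"ay":0,"az":0}]'
python3 - <<'E'
from rig import bot
from h import *
cap(bot,'wrist','wrist7');cap(bot,'side','side7');cap(bot,'top','top7')
lidrect('top7');o=bot.get_obs();print(o['position'],o['wrist_force'])
E
```

```text
time_s: 6.4
position: [0.4031, 0.006, 0.1993]
tcp_rot: [3.137, -0.254, -0.131]
wrist_force: [0.5, 0.3, 1.4]
gripper_width: 0.399
top7 685 c [ 0.5498 -0.0154] size [0.066 0.084] ang 82.5 [[0.5040000081062317, -0.0430000014603138], [0.5870000123977661, -0.05400000140070915], [0.5960000157356262, 0.012000000104308128], [0.5130000114440918, 0.023000000044703484]] z 0.1114
[0.4039643  0.00571977 0.20292131] [ 0.08674884 -0.80582732  0.02238551]
```

View pics/wrist7.png

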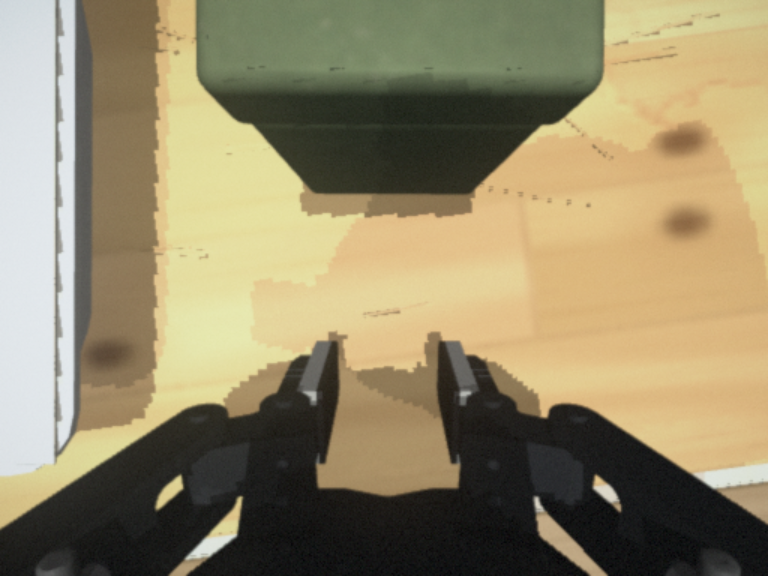

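View pics/side7.png

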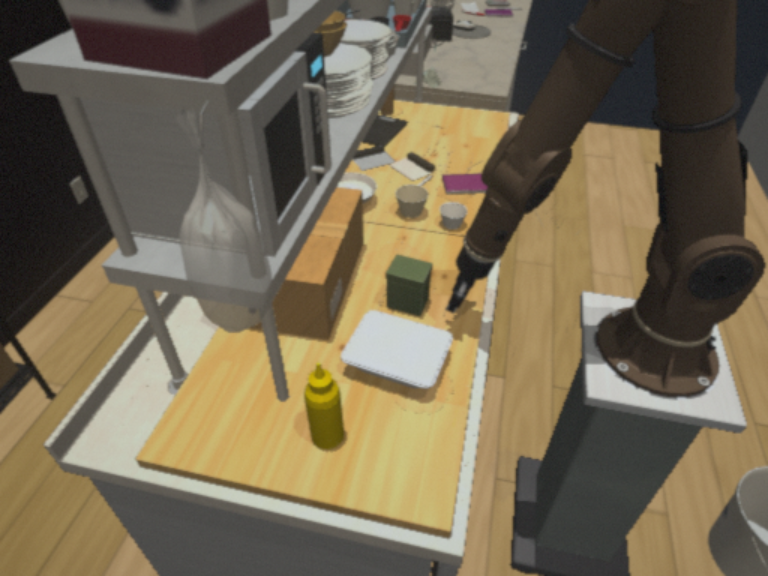

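```bash
python3 -m handwheel '[{"fingers":40,"dx":0,"dy":0,"dz":-1.5,"ax":0,"ay":0,"az":0},{"fingers":40,"dx":1,"dy":-0.2,"dz":-0.5,"ax":0,"ay":0,"az":0},{"fingers":40,"dx":1,"dy":-0.2,"dz":0,"ax":0,"ay":0,"az":0},{"fingers":40,"dx":1,"dy":-0.1,"dz":0,"ax":0,"ay":0,"az":0},{"fingers":40,"dx":0.5,"dy":-0.1,"dz":0,"ax":0,"ay":0,"az":0}]'
python3 -m handwheel '[{"fingers":40,"dx":0.5,"dy":-0.1,"dz":0,"ax":0,"ay":0,"az":0},{"fingers":40,"dx":0.5,"dy":-0.1,"dz":0,"ax":0,"ay":0,"az":0},{"fingers":40,"dx":0.5,"dy":-0.1,"dz":0,"ax":0,"ay":0,"az":0}]'
python3 - <<'E'
from rig import bot
from h import *
cap(bot,'wrist','wrist8');cap(bot,'top','top8')
lidrect('top8');o=bot.get_obs();print(o['position'],o['wrist_force'])
E
```

```text
time_s: 7.05
position: [0.4427, -0.0016, 0.1882]
tcp_rot: [-3.141, -0.257, -0.139]
wrist_force: [-0.5, -0.3, -0.5]
gripper_width: 0.398
time_s: 7.35
position: [0.4559, -0.0042, 0.1872]
tcp_rot: [3.141, -0.254, -0.135]
wrist_force: [-1.4, -0.2, -0.0]
gripper_width: 0.398
top8 675 c [ 0.5519 -0.0154] size [0.066 0.084] ang 82.5 [[0.5059999823570251, -0.041999999433755875], [0.5889999866485596, -0.05299999937415123], [0.5979999899864197, 0.012000000104308128], [0.5149999856948853, 0.023000000044703484]] z 0.1114
[ 0.4562083  -0.00423099  0.18713624] [-0.37255666  0.55304683 -0.22729765]
```

View pics/wrist8.png

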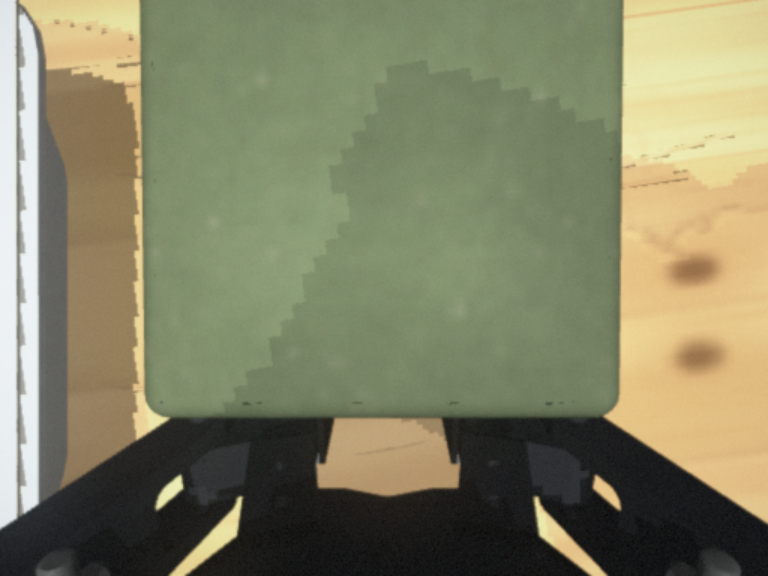

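```bash
python3 -m handwheel '[{"fingers":40,"dx":0.5,"dy":-0.1,"dz":0,"ax":0,"ay":0,"az":0.5},{"fingers":40,"dx":0.5,"dy":-0.1,"dz":0,"ax":0,"ay":0,"az":0.5},{"fingers":40,"dx":0.5,"dy":-0.1,"dz":0,"ax":0,"ay":0,"az":0.5},{"fingers":40,"dx":0.5,"dy":-0.1,"dz":0,"ax":0,"ay":0,"az":0.5},{"fingers":40,"dx":0.5,"dy":-0.1,"dz":0,"ax":0,"ay":0,"az":0.5}]'
python3 -m handwheel '[{"fingers":40,"dx":0.5,"dy":-0.1,"dz":0,"ax":0,"ay":0,"az":0.6},{"fingers":40,"dx":0.5,"dy":-0.1,"dz":0,"ax":0,"ay":0,"az":0.6},{"fingers":40,"dx":0.5,"dy":-0.1,"dz":0,"ax":0,"ay":0,"az":0.6},{"fingers":40,"dx":0.5,"dy":-0.1,"dz":0,"ax":0,"ay":0,"az":0.6},{"fingers":40,"dx":0.5,"dy":-0.1,"dz":0,"ax":0,"ay":0,"az":0.6}]'
python3 - <<'E'
from rig import bot
from h import *
cap(bot,'top','top9')
lidrect('top9');o=bot.get_obs();print(o['position'],o['wrist_force'])
E
```

```text
time_s: 7.95
position: [0.4811, -0.0092, 0.187]
tcp_rot: [3.141, -0.254, -0.09]
wrist_force: [-0.9, 0.3, -1.1]
gripper_width: 0.396
time_s: 8.45
position: [0.5061, -0.0142, 0.187]
tcp_rot: [3.141, -0.254, -0.037]
wrist_force: [-0.6, -0.4, 0.1]
gripper_width: 0.4
top9 671 c [ 0.6016 -0.0162] size [0.065 0.084] ang 88.4 [[0.5590000152587891, -0.04800000041723251], [0.6420000195503235, -0.05000000074505806], [0.6439999938011169, 0.014999999664723873], [0.5609999895095825, 0.017999999225139618]] z 0.1116
[ 0.50689802 -0.01440961  0.18715447] [1.23322452 0.42580314 0.27295074]
```

```bash
python3 -m handwheel '[{"fingers":40,"dx":0.5,"dy":-0.1,"dz":0,"ax":0,"ay":0,"az":0.9},{"fingers":40,"dx":0.5,"dy":-0.1,"dz":0,"ax":0,"ay":0,"az":0.9},{"fingers":40,"dx":0.5,"dy":-0.1,"dz":0,"ax":0,"ay":0,"az":0.9},{"fingers":40,"dx":0.5,"dy":-0.1,"dz":0,"ax":0,"ay":0,"az":0.9},{"fingers":40,"dx":0.5,"dy":-0.1,"dz":0,"ax":0,"ay":0,"az":0.9}]'
python3 -m handwheel '[{"fingers":40,"dx":0.5,"dy":0,"dz":0,"ax":0,"ay":0,"az":0},{"fingers":40,"dx":0.5,"dy":0,"dz":0,"ax":0,"ay":0,"az":0},{"fingers":40,"dx":0.5,"dy":0.1,"dz":0,"ax":0,"ay":0,"az":0},{"fingers":40,"dx":0.5,"dy":0,"dz":0,"ax":0,"ay":0,"az":0}]'
python3 - <<'E'
from rig import bot
from h import *
cap(bot,'top','top10');cap(bot,'side','side10')
lidrect('top10');o=bot.get_obs();print(o['position'],o['tcp_rot'],o['wrist_force'])
E
```

```text
time_s: 9.0
position: [0.5311, -0.0192, 0.187]
tcp_rot: [3.141, -0.254, 0.042]
wrist_force: [-1.1, 0.9, 0.6]
gripper_width: 0.394
time_s: 9.4
position: [0.5511, -0.0178, 0.1871]
tcp_rot: [3.141, -0.254, 0.04]
wrist_force: [-0.5, -0.1, 0.3]
gripper_width: 0.406
top10 676 c [ 0.6481 -0.0123] size [0.085 0.063] ang 0.3 [[0.6050000190734863, 0.01899999938905239], [0.6060000061988831, -0.04399999976158142], [0.6909999847412109, -0.04399999976158142], [0.6899999976158142, 0.01899999938905239]] z 0.1112
[ 0.55155045 -0.01783021  0.18717838] [ 3.14118855 -0.25523554  0.04035231] [0.11921433 0.93157487 0.50730362]
```

View pics/side10.png

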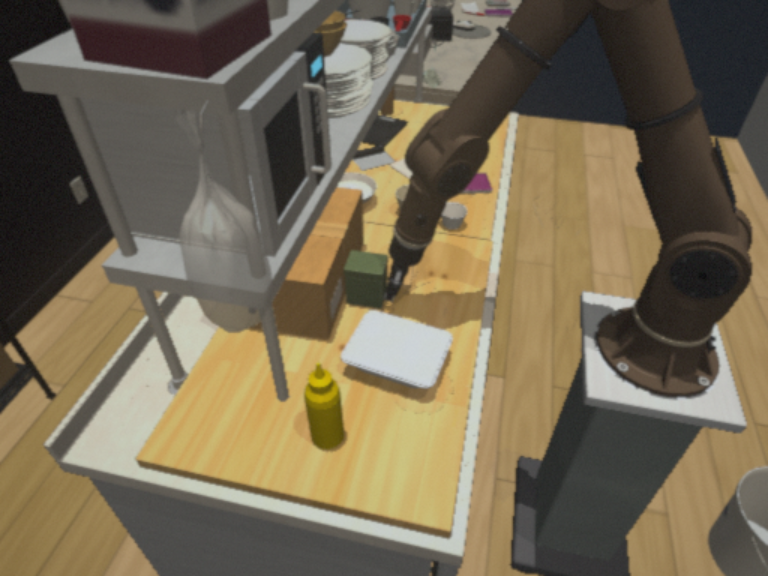

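View pics/top10.png

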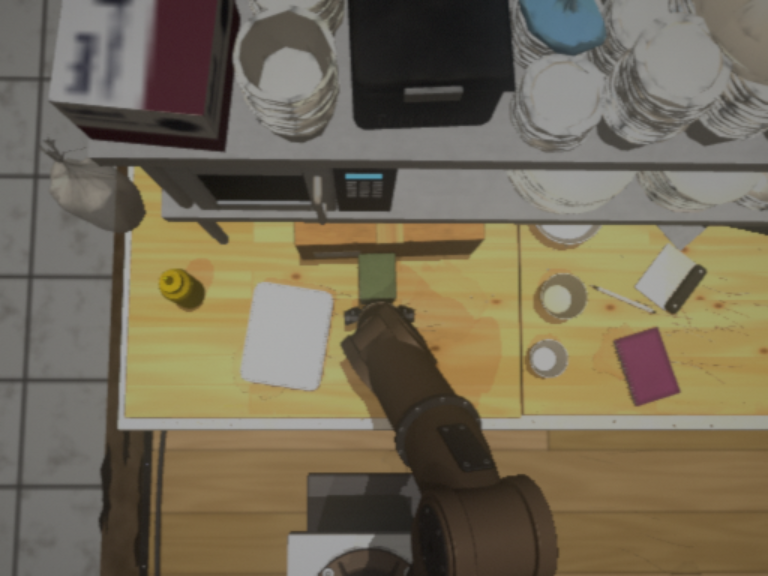

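The tin is upright and a few mm short of the carton face. In the top view the lid is at (377,277) and the carton face at row ~257. I'll close the gap in small steps and watch the force.

```bash
python3 -m handwheel '[{"fingers":40,"dx":0.3,"dy":0,"dz":0,"ax":0,"ay":0,"az":0},{"fingers":40,"dx":0.2,"dy":0,"dz":0,"ax":0,"ay":0,"az":0},{"fingers":40,"dx":0.1,"dy":0,"dz":0,"ax":0,"ay":0,"az":0},{"fingers":40,"dx":0,"dy":0,"dz":0,"ax":0,"ay":0,"az":0}]'
python3 -m handwheel '[{"fingers":40,"dx":0.1,"dy":0,"dz":0,"ax":0,"ay":0,"az":0},{"fingers":40,"dx":0,"dy":0,"dz":0,"ax":0,"ay":0,"az":0}]'
python3 -m handwheel '[{"fingers":40,"dx":0.1,"dy":0,"dz":0,"ax":0,"ay":0,"az":0},{"fingers":40,"dx":0,"dy":0,"dz":0,"ax":0,"ay":0,"az":0}]'
```

```text
time_s: 9.9
position: [0.5568, -0.018, 0.187]
tcp_rot: [3.141, -0.254, 0.04]
wrist_force: [0.1, 0.1, -0.5]
gripper_width: 0.4
time_s: 10.1
position: [0.5577, -0.0181, 0.187]
tcp_rot: [3.141, -0.254, 0.04]
wrist_force: [-0.7, -0.5, -0.4]
gripper_width: 0.403
time_s: 10.3
position: [0.5588, -0.0181, 0.1871]
tcp_rot: [3.141, -0.254, 0.04]
wrist_force: [-0.6, 0.3, 0.3]
gripper_width: 0.399
```

```bash
python3 -m handwheel '[{"fingers":40,"dx":0.1,"dy":0,"dz":0,"ax":0,"ay":0,"az":0},{"fingers":40,"dx":0,"dy":0,"dz":0,"ax":0,"ay":0,"az":0}]'
python3 -m handwheel '[{"fingers":40,"dx":0.1,"dy":0,"dz":0,"ax":0,"ay":0,"az":0},{"fingers":40,"dx":0,"dy":0,"dz":0,"ax":0,"ay":0,"az":0}]'
python3 - <<'E'
from rig import bot
from h import *
cap(bot,'wrist','wrist11')
cap(bot,'top','top11')
lidrect('top11')
E
```

```text
time_s: 10.5
position: [0.5598, -0.0181, 0.1871]
tcp_rot: [3.141, -0.254, 0.04]
wrist_force: [-0.8, 0.2, 0.7]
gripper_width: 0.4
time_s: 10.7
position: [0.5604, -0.0181, 0.1869]
tcp_rot: [3.141, -0.253, 0.04]
wrist_force: [-3.3, 0.5, 2.2]
gripper_width: 0.402
top11 660 c [ 0.655  -0.0107] size [0.066 0.082] ang 90.0 [[0.6140000224113464, -0.04399999976158142], [0.6959999799728394, -0.04399999976158142], [0.6959999799728394, 0.02199999988079071], [0.6140000224113464, 0.02199999988079071]] z 0.1114
```

View pics/wrist11.png

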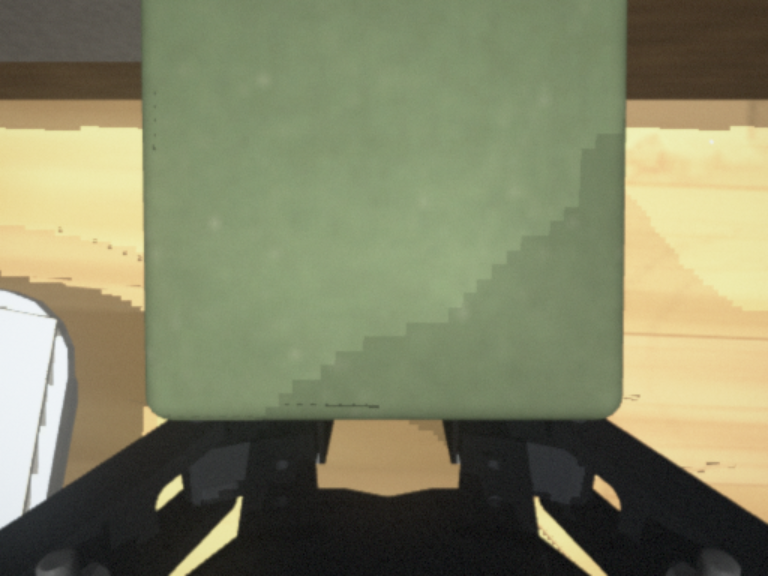

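The force jumped to 3.3 N and the tool fell short of its target, so the tin is touching the carton. Two small nudges should seat it flush, then I'll retreat.

```bash
python3 -m handwheel '[{"fingers":40,"dx":0.1,"dy":0,"dz":0,"ax":0,"ay":0,"az":0},{"fingers":40,"dx":0,"dy":0,"dz":0,"ax":0,"ay":0,"az":0}]'
python3 -m handwheel '[{"fingers":40,"dx":0.1,"dy":0,"dz":0,"ax":0,"ay":0,"az":0},{"fingers":40,"dx":0,"dy":0,"dz":0,"ax":0,"ay":0,"az":0}]'
```

```text
time_s: 11.0
position: [0.5608, -0.018, 0.1868]
tcp_rot: [3.14, -0.252, 0.041]
wrist_force: [-8.6, -1.4, 5.1]
gripper_width: 0.4
time_s: 11.2
position: [0.5611, -0.018, 0.1866]
tcp_rot: [3.14, -0.251, 0.041]
wrist_force: [-10.8, 0.3, 8.4]
gripper_width: 0.4
```

Firmly seated, at 11 N and no more motion. Backing off slowly.

```bash
python3 -m handwheel '[{"fingers":40,"dx":-0.3,"dy":0,"dz":0,"ax":0,"ay":0,"az":0},{"fingers":40,"dx":-1,"dy":0,"dz":0,"ax":0,"ay":0,"az":0},{"fingers":40,"dx":-3,"dy":0,"dz":0,"ax":0,"ay":0,"az":0},{"fingers":40,"dx":-4,"dy":0,"dz":1,"ax":0,"ay":0,"az":0},{"fingers":40,"dx":-4,"dy":0,"dz":4,"ax":0,"ay":0,"az":0}]'
python3 -m handwheel '[{"fingers":40,"dx":-2,"dy":0,"dz":4,"ax":0,"ay":0,"az":0},{"fingers":40,"dx":0,"dy":0,"dz":4,"ax":0,"ay":0,"az":0},{"fingers":40,"dx":0,"dy":0,"dz":0,"ax":0,"ay":0,"az":0},{"fingers":40,"dx":0,"dy":0,"dz":0,"ax":0,"ay":0,"az":0}]'
python3 - <<'E'
from rig import bot
from h import *
cap(bot,'wrist','wrist12')
cap(bot,'top','top12');cap(bot,'side','side12')
lidrect('top12')
p,d,w=load('top12');p0,d0,w0=load('top0')
# carton shift and other objects vs start
for nm,(a,b,c,e,zl,zh) in {'bottle':(.55,.7,.28,.42,.15,.23),'bowl':(.56,.69,-.45,-.33,.045,.09),'cup':(.45,.56,-.42,-.30,.033,.07),'carton':(.68,.78,-.2,.12,.155,.18)}.items():
    for W in(w0,w):
        m=(W[...,0]>a)&(W[...,0]<b)&(W[...,1]>c)&(W[...,1]<e)&(W[...,2]>zl)&(W[...,2]<zh); print(nm,m.sum(),W[m].mean(0).round(4))
for n in('side0','side12'):
    p,d,w2=load(n); hsv=cv2.cvtColor(p,cv2.COLOR_RGB2HSV)
    m=(hsv[...,1]<40)&(hsv[...,2]>120)&(abs(w2[...,2]-.052)<.015)&(w2[...,0]>.3)&(w2[...,0]<.68)&(w2[...,1]>.0)&(w2[...,1]<.3)
    print(n,'tray',cv2.minAreaRect(w2[m][:,:2].astype(np.float32)))
E
```

```text
time_s: 11.7
position: [0.4417, -0.0179, 0.2306]
tcp_rot: [3.14, -0.25, 0.041]
wrist_force: [0.3, -1.4, 1.6]
gripper_width: 0.404
time_s: 12.1
position: [0.4245, -0.0187, 0.3134]
tcp_rot: [3.14, -0.258, 0.039]
wrist_force: [-0.2, 0.3, 0.1]
gripper_width: 0.399
top12 662 c [ 0.6552 -0.0124] size [0.083 0.066] ang 2.9 [[0.6119999885559082, 0.017999999225139618], [0.6150000095367432, -0.04699999839067459], [0.6980000138282776, -0.0430000014603138], [0.6949999928474426, 0.023000000044703484]] z 0.1116
bottle 200 [0.6238 0.359  0.1739]
bottle 197 [0.6256 0.358  0.1737]
bowl 225 [ 0.621  -0.3956  0.0574]
bowl 233 [ 0.6206 -0.3966  0.0574]
cup 157 [ 0.495  -0.3624  0.0426]
cup 165 [ 0.4957 -0.3625  0.0422]
carton 1555 [ 0.7178 -0.0326  0.168 ]
carton 1556 [ 0.7178 -0.0322  0.1681]
side0 tray ((0.5339308381080627, 0.16196709871292114), (0.15969295799732208, 0.19792625308036804), 82.0860366821289)
side12 tray ((0.5336328744888306, 0.16194424033164978), (0.1612936109304428, 0.197340190410614), 81.46822357177734)
```

View pics/wrist12.png

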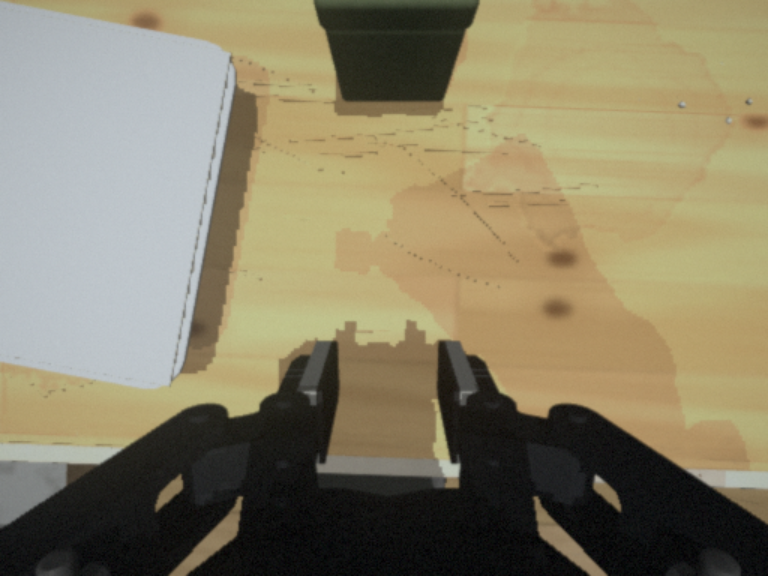

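View pics/side12.png

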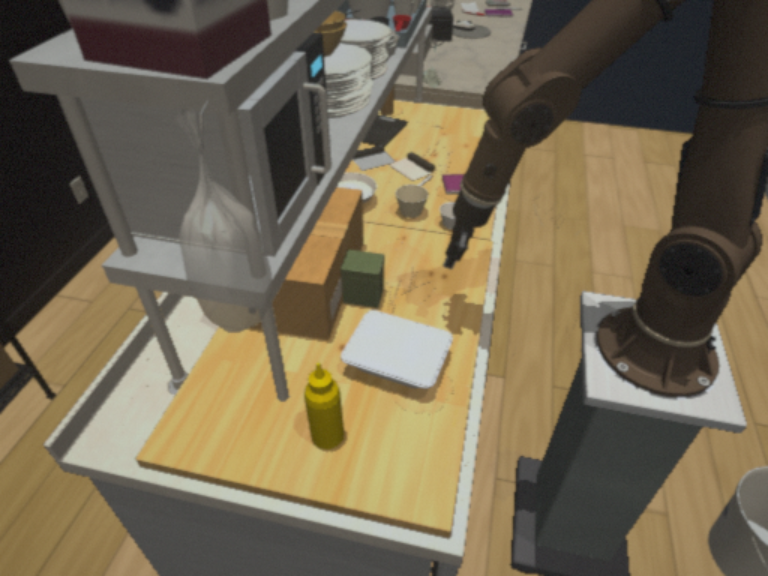

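View pics/top12.png

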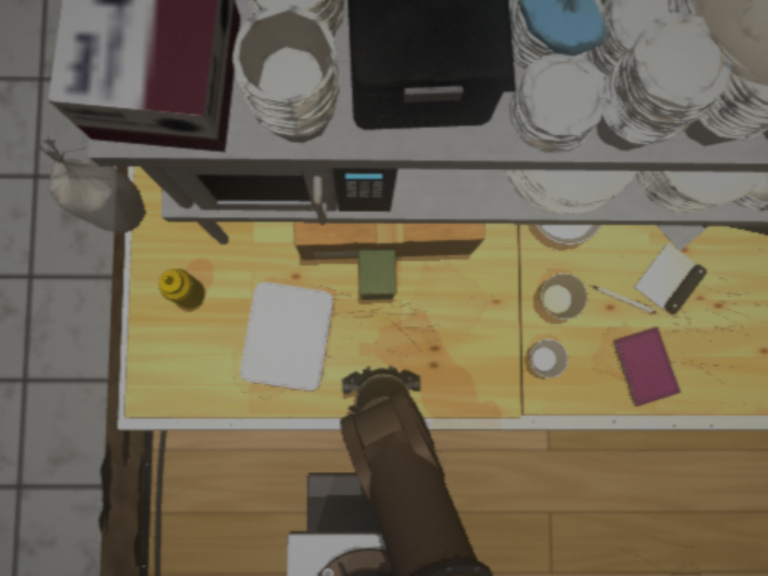

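The tin stands flat against the carton: top view (377,273), turned 2.9° against the face's 2.4°. The arm is clear of everything, and the other things haven't moved beyond measurement noise. Handing in.

```bash
python3 -c "
from rig import bot
print(bot.sign_off())"
```

```text
the job is handed in; nothing more can be done
None
```

The green tin is back upright on its base and stands against the front of the lid carton. I only pushed it, and never gripped or lifted it. The job was handed in at about 12.2 s of the 58 s allowed.

- **Righting:** I pushed the lid's lower edge with the shut fingers. Contact readings stayed below about 6 N. Once past its balance point, the tin dropped onto its base by itself.
- **Pushing to the carton:** I used two fingertips low on the near face, at about 20 mm height, and turned the tin about 10° on the way to square it with the carton. It touched at about 3 N, and I seated it with a last push; the wrist force peaked at about 14 N (11 N horizontally).

**Last checks, after backing off:**
- **Tin:** its lid is level at 0.112 m. Its centre is at x = 0.655 m, with the far side at about 0.699 m. The carton face measures 0.698–0.700 m there, so any gap is within the 2 mm calibration error. The tin is turned 2.9° against the face's 2.4°.
- **Other things:** the tray, sauce bottle, rice bowl, dip cup and carton are all within about 2 mm of where they started, which is measurement noise.
- **Disagreements:** the two cameras differed by about 3 mm on the tray and the carton face. After the tin first stood up, the side camera's fit of the lid was poor, so I used the top view instead. No check failed.

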